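Dress the face of a casting mould

ROBOT

A 6-joint arm with a two-finger parallel gripper is mounted at the origin on the work surface. World frame = base frame: x ahead of the robot, y to its left, z up, the work surface at z = 0. Lengths are in mm, angles in rad, forces in N, time in s.
With the tool pointing down it reaches from about 400 to 925 mm from the base axis. Payload 12.5 kg.
Tool frame: the origin (TCP) lies on the centre line of the jaws, within the pads' length; the fingertips stand 17 mm ahead of it and the grasp point (between the pads) lies 2 mm behind it; z points along the fingers, y is the line along which they close (so a half turn about z gives the same grasp; the last joint's range is limited). The gripper opens to 95 mm and grips with 3 to 60 N. Pads are 20 mm wide; open, the fingers measure 119 mm over their backs; the gripper's body (75 mm by 180 mm) begins 59 mm behind the grasp point.
Start: joints at [1.111, 0.491, 1.559, -0, 1.092, -0.106], TCP at [216.524, 586.312, 231.661] pointing down, gripper open.
Joint ranges: [-3.1, 3.1], [-0.84, 2.19], [0.05, 2.79], [-1.13, 4.28], [0.06, 2.93], [-2.69, 2.69]. Speed limits (rad/s): [2.22, 2.22, 2.79, 3.14, 3.14, 3.14].

INTERFACE

Orientations are given as [roll, pitch, yaw] about the fixed x, y, z axes, in that order (R = Rz(yaw) Ry(pitch) Rx(roll)).
In Python, from cell import env gives the robot as it stands.
- The arm moves only by the tool drive_tool, never from a script. Its argument "deltas" is text: rows parted by semicolons, each of 4 numbers parted by spaces: the shift along the world's x, y, z normalised to -1 to 1, where 1 is 100 mm, then the turn about the world's z normalised to -1 to 1, where 1 is 180 degrees. A call has 1 to 10 rows; each row shifts and turns the commanded pose from where the row before left it; what a row does not reach is not made up. A row lasts 1/12 s, in which the tool goes at most 41.7 mm and 7.16 degrees, less where a joint would pass 70% of its speed; a pose out of reach is approached as far as the arm can. A call with a number of a shift or a turn outside -1 to 1 is refused whole. A call with a gripper value outside its range is refused whole. "gripper" is the closure, from 0 (fully open) to 1 (shut), set as the call begins (left out, the last holds). The fingers move at their own pace and stop on an object; the grip force is fixed at half the most. Time passes only in rows, so rows that do not move let the fingers close. It gives the time, the measured TCP pose, the force, the opening and the grip force at its end, in the units of the state.
- env.state(): the state, without advancing time (a new reading comes with each control period).
- env.read_camera(name): name is "side" or "top" or "wrist"; returns (picture, depth): 400x640x3 uint8, red, green, blue; 400x640 float32, mm along the optical axis (not along the pixel's ray), 0 where there is no reading.
- env.camera_params(name): a dict with "mtx" (3x3 intrinsics, pixels), "k1" (the pictures are not rectified: a ray, as slopes to the right and down, at radius r is drawn at 1 + k1 r^2 times it, then the intrinsics apply), "camera_from_world" (4x4, takes a point from world to camera coordinates); the wrist camera has in their place "mount" (4x4, takes a point from camera to tool coordinates, whose origin is the TCP and whose axes are the flange's). Camera axes: x right, y down, z forward; pixel columns grow to the right and rows downward; lengths in mm; the calibration is good to about 2 mm. A picture is of the moment at which its call begins: read the wrist's pose just before it. camera_params takes no time and is no camera call.
- env.job_done(): hands the job in; it is judged then, once.
The state is a dict: "t": time; "joints": joint angles; "qvel": joint speeds; "tau": joint torques, N m; "eef_pos": TCP position; "tcp_rot": TCP orientation; "ft_force": force on the tool from outside, world axes, zero at the start; "moment": the same for the moment, N m; "opening": opening from 0.0 (shut) to 1.0 (fully open); "grip_force": force on a finger pad.
Only numpy, scipy, OpenCV 4.12 (cv2) and the standard library are available. Lean on these libraries where they do the work, as an engineer would, in place of code of your own. Each camera call takes 0.05 s, during which the arm holds its last target. There are 200 camera calls.

TASK

Slide the pouring-cup carriage along its guide bar, off the mould, fully home against its end stop. Then take the sprung lapping block from its rest by the wooden handle, set it lengthwise along the middle of the mould face, flush with the end away from the stop, and rub the whole face in one unbroken pass to the other end, pressing steadily so that the handle stays about half way down its spring travel and never bottoms out hard. Lay the block flat back in its rest and let go, with the carriage still home and the other things on the bench left where they are.

Things in the scene. Friction and masses are not known exactly. Their poses are not given: they have to be found in the camera images.
- fixture: Fixed steel base plate 130 (x) x 360 (y) x 16 mm; origin: centre of its underside. Carries a bright mould half, 60 mm wide (x -45 to +15), 220 long (y -160 to +60), its flat face at z = 50 (a 26 mm wide recess along it is bridged by the block), and a 14 mm guide bar along y at x = +40, z = 40. The taller bracket (top z = 68) at y = +166 marks the stop end.
- face_free_end (a point): Middle of the mould face's edge at its end away from the stop: fixture frame (-15, -160, 50) mm.
- face_stop_end (a point): Middle of the mould face's edge at its end nearest the stop: fixture frame (-15, +60, 50) mm.
- carriage (a joint): Travel of the pouring-cup carriage along the fixture's +y (m): 0.150 = home against its stop, beyond the mould's end; smaller = standing over the mould, where it blocks the pass. Its middle is at fixture y = joint - 0.030. Slides with about 1.5 N, stays where it is left.
- carriage_knob (a point): Centre of the carriage's upright wooden knob (22 mm diameter, 34 tall, on a 12 mm stem): fixture x = +40, z = 97 mm, top z = 114. The carriage is a dark steel block 34 x 36 mm on the bar (top z = 54); its arm holds a pouring cup, 42 mm across, over the mould (55 mm from the knob on the -x side, z 56 to 94).
- lap_block: Loose sprung lapping block, about 0.29 kg. Origin: centre of its flat underside; z up. Steel shoe 50 (x) x 90 (y, lengthwise) x 16 mm; above it, on a spring, a pale wooden handle 24 (x) x 66 (y) x 38 mm, z 30 to 68 mm when not pressed. Starts lying in the rest.
- lap_grip (a point): Grip point in the wooden handle, above the middle of the shoe, 52 mm above the block's underside when not pressed. Grasp across the 24 mm width (block x).
- lap_handle (a joint): How far the handle is pressed down towards the shoe (m): 0 = released, 0.012 = bottomed. The push is about 3 N to start moving, 0.8 N more for each mm (about 8 N half way).
- rest: Fixed wooden tray, outside 90 (x) x 130 (y) x 14 mm, walls 6 mm, so the inside is 78 x 118 mm. Origin: centre of its underside on the bench.
- rest_in (a point): Centre of the tray's inner floor, on which the block lies.
- tongs: Bystander: steel tongs, 310 mm long, lying near the far edge of the bench; leave it where it is. Origin at its underside.
- brush: Bystander: hand brush lying near the fixture or the rest; leave it where it is. Origin at its underside.
- bobbin: Bystander: small brass flanged bobbin, 60 mm across, 32 mm tall, standing on the bench on the robot's side of the fixture; leave it where it is. Origin at its underside.
- ingot: Bystander: dull metal ingot with one round end, about 115 mm long, 16 mm high, near the far edge; leave it where it is. Origin at its underside.
- pot: Bystander: dark steel pot-shaped mould, 112 mm across the foot, 96 mm tall, standing upright; leave it where it is. Origin at its underside.
- tankard: Bystander: metal tankard, 80 mm across, 100 mm tall, standing upright; leave it where it is. Origin at its underside.

How it is judged:
By the outcome, as a careful person would: the job done as asked, in the order asked, and still so for the second after the job is handed in, with the robot touching nothing.
It also fails if it takes over 66 s, if anything falls off the work surface, if the arm or the gripper's body presses on something with over 40 N, if the wrist force passes 120 N, or if a joint passes its speed limit or range.

## Working session

There is one attempt and no reset: what is moved stays moved. The work goes in short steps, Python scripts to look and compute and a tool call to move; the robot and the scene stay as the last step left them, time stands still between calls to the robot, and variables do not carry over. Pictures are saved under pics/ and viewed, at most 10 in all, crops included, and the job is handed in when it is done.

Besides the shell and the picture viewer there is one more tool, called after "Emit:" as name(argument=value, ...), one argument or row to a line, values as JSON. drive_tool: Moves the arm, as the interface text tells. Its arguments: {"type":"object","properties":{"deltas":{"type":"string"},"gripper":{"type":"number"}},"required":["deltas"]}

```bash
mkdir -p pics; cat > h.py <<'E'
import numpy as np, cv2
from cell import env
def look(n):
    p=env.camera_params(n); im,d=env.read_camera(n); return im,d,p
def world(d,p):
    h,w=d.shape; u,v=np.meshgrid(np.arange(w),np.arange(h))
    K=p["mtx"]; pts=np.stack([u,v],-1).reshape(-1,1,2).astype(float)
    n=cv2.undistortPoints(pts,np.array(K,float),np.array([p["k1"],0,0,0.])).reshape(h,w,2)
    c=np.concatenate([n*d[...,None],d[...,None]],-1)
    T=np.linalg.inv(np.array(p["camera_from_world"]))
    W=c@T[:3,:3].T+T[:3,3]; W[d==0]=np.nan
    return W
E
python3 - <<'E'
from h import *
for n in("top","side"):
    im,d,p=look(n); np.savez(f"/tmp/{n}.npz",im=im,d=d,W=world(d,p))
    cv2.imwrite(f"pics/{n}.png",im[...,::-1]); print(n,np.linalg.inv(np.array(p["camera_from_world"]))[:3,3],p["mtx"][0][0],p["k1"])
print(env.state())
E
```

```text
top [2.83723671e+02 4.70070626e-01 1.47069851e+03] 479.35683622724326 -0.034579825647057826
side [-4.52722539e-03 -7.42737607e+02  5.98535080e+02] 378.0500063515988 -0.005733372687817123
{'t': 0.1, 'joints': array([ 1.11139122e+00,  4.91511406e-01,  1.55935592e+00,  2.28079832e-06,
        1.09169408e+00, -1.05623470e-01]), 'qvel': array([-8.29212312e-04, -6.64948703e-04, -1.18803561e-03,  4.01746001e-04,
       -1.45726434e-04,  7.38508887e-05]), 'tau': array([ 1.72559583e-03, -6.13628626e+01, -2.58610207e+01,  6.92938850e-02,
        4.70428797e-02, -2.83802234e-05]), 'eef_pos': array([216.44136372, 586.13371603, 231.12386257]), 'tcp_rot': array([-3.14062951e+00, -1.04144917e-04,  2.78780991e+00]), 'ft_force': array([-0.93344314, -0.09422277, -0.41706508]), 'moment': array([ 0.01948269, -0.04407952, -0.01763675]), 'grip_force': 0.0, 'opening': 0.9993877009534526}
```

View pics/top.png

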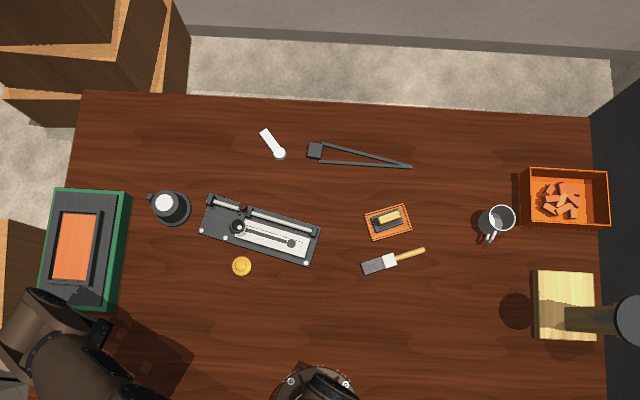

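View pics/side.png

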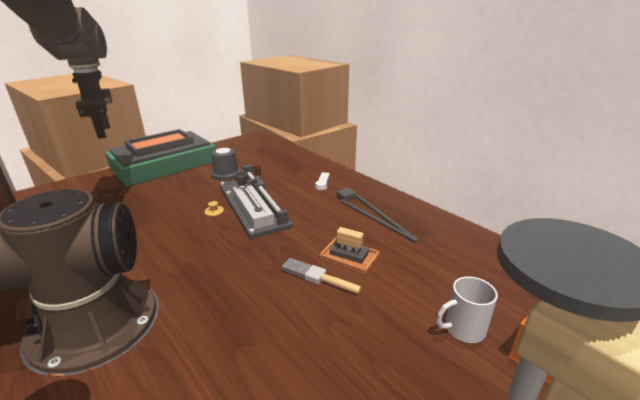

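```bash
python3 - <<'E'
from h import *
z=np.load("/tmp/top.npz"); W=z["W"]; im=z["im"]
def rect(m,lab):
    m=m.astype(np.uint8); n,l,s,c=cv2.connectedComponentsWithStats(m); i=1+np.argmax(s[1:,4])
    P=W[l==i][:,:2].astype(np.float32); print(lab,len(P),cv2.minAreaRect(P),"z",np.nanmedian(W[l==i][:,2]))
def reg(u0,u1,v0,v1,lo,hi):
    m=np.zeros(W.shape[:2],bool); m[v0:v1,u0:u1]=True
    return m&(W[...,2]>lo)&(W[...,2]<hi)
print("bench z",np.nanmedian(W[280:300,330:350,2]))
rect(reg(192,328,185,275,8,140),"fixture all")
rect(reg(192,328,185,275,42,53),"face")
rect(reg(192,328,185,275,60,75),"bracket")
rect(reg(192,328,185,275,75,100),"cup")
rect(reg(192,328,185,275,102,125),"knob")
rect(reg(355,420,198,245,5,120),"rest")
rect(reg(355,420,198,245,50,120),"handle")
rect(reg(355,420,198,245,10,120),"r10")
rect(reg(225,258,252,280,5,120),"bobbin")
rect(reg(355,430,243,280,5,120),"brush")
rect(reg(145,195,180,230,5,120),"pot")
a=cv2.resize(im[180:285,140:330],None,fx=4,fy=4,interpolation=cv2.INTER_CUBIC); 
cv2.imwrite("pics/c1.png",a[...,::-1])
E
```

```text
bench z -0.06671365654688088
fixture all 4913 ((517.1464233398438, 213.44671630859375), (372.02081298828125, 138.71652221679688), 76.35285949707031) z 21.685265840909096
face 1213 ((489.3477783203125, 163.5443115234375), (221.82333374023438, 60.7425537109375), 76.32622528076172) z 48.306160270621376
bracket 64 ((593.2704467773438, 359.39019775390625), (15.828930854797363, 32.61747741699219), 74.81309509277344) z 67.24850179870111
cup 100 ((513.1055908203125, 262.1054382324219), (40.517250061035156, 40.633419036865234), 21.238473892211914) z 91.18110944873933
knob 48 ((565.50341796875, 248.9601287841797), (19.296865463256836, 18.637039184570312), 79.36083984375) z 113.1810709439801
rest 1050 ((563.99755859375, -187.8747100830078), (98.13386535644531, 137.88543701171875), 15.20865249633789) z 16.480772110817952
handle 196 ((567.5155639648438, -181.65081787109375), (25.18328857421875, 66.0584945678711), 22.642635345458984) z 72.90222640655679
r10 637 ((561.9862060546875, -179.63739013671875), (89.52803039550781, 115.44670104980469), 20.37421989440918) z 22.514444663878294
bobbin 259 ((403.1392517089844, 254.26368713378906), (57.615413665771484, 56.4782829284668), 32.211936950683594) z 9.864226155802044
brush 674 ((449.3684997558594, -208.47235107421875), (48.42540740966797, 202.44537353515625), 23.784406661987305) z 17.672911463151422
pot 1188 ((574.2855834960938, 491.3551940917969), (133.5545196533203, 113.10107421875), 34.80327224731445) z 86.07386867407945
```

View pics/c1.png

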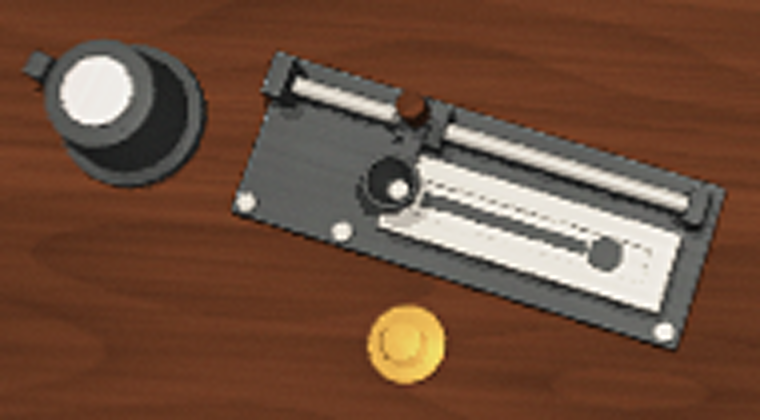

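The top picture shows the fixture (stop bracket at left, ~(281,75) in the crop). The knob is at (410,105), the cup at (390,185) over the near end of the mould, and the tray with the block is at about (388,220) in the full picture. This gives fixture yaw ≈ -13.65°, origin ≈ (515.7, 208.6), and the carriage at joint ≈ 0.081, so it needs 69 mm of travel.

Emit:
drive_tool(
  deltas="0.3 -0.28 0 0.004;0.3 -0.28 0 0.004;0.3 -0.28 0 0.004;0.3 -0.28 0 0.004;0.3 -0.28 0 0.004;0.3 -0.28 0 0.004;0.3 -0.28 0 0.004;0.3 -0.28 0 0.004;0.3 -0.28 0 0.004;0.3 -0.28 0 0.001",
  gripper=0.2,
)

```text
t: 0.93
eef_pos: [517.7, 304.6, 231.5]
tcp_rot: [-3.141, -0.0, 2.905]
ft_force: [0.6, 0.9, -0.1]
opening: 0.801
grip_force: 0.0
```

Emit:
drive_tool(
  deltas="0.2 -0.25 0 0;0.2 -0.25 0 0;0.08 -0.06 -0.2 0;0 0 -0.3 0;0 0 0 0;0 0 0 0",
)

```text
t: 1.43
eef_pos: [563.9, 250.1, 180.7]
tcp_rot: [-3.14, -0.003, 2.904]
ft_force: [-0.1, -0.7, 0.3]
opening: 0.804
grip_force: 0.0
```

```bash
cat >> h.py <<'E'
from scipy.spatial.transform import Rotation as R
def wrist():
    s=env.state(); p=env.camera_params("wrist"); im,d=env.read_camera("wrist")
    T=np.eye(4); T[:3,:3]=R.from_euler("xyz",s["tcp_rot"]).as_matrix(); T[:3,3]=s["eef_pos"]
    p=dict(p); p["camera_from_world"]=np.linalg.inv(T@np.array(p["mount"]))
    return im,d,p,world(d,p)
E
python3 - <<'E'
from h import *
print(env.state()["eef_pos"])
im,d,p,W=wrist()
cv2.imwrite("pics/w1.png",im[...,::-1])
m=(W[...,2]>105)&(W[...,2]<122)&(np.hypot(W[...,0]-565,W[...,1]-249)<25)
print(m.sum(),W[m].min(0),W[m].max(0),W[m].mean(0))
m=(W[...,2]>46)&(W[...,2]<53)&(np.hypot(W[...,0]-490,W[...,1]-164)<130)
print(m.sum(),cv2.minAreaRect(W[m][:,:2].astype(np.float32)))
E
```

```text
[563.93955168 250.0881741  180.73113095]
590 [555.25416962 239.42367237 105.17272271] [576.05206513 260.71431439 115.89886385] [564.42916838 250.47583514 113.13882654]
13168 ((508.087158203125, 159.03424072265625), (240.64468383789062, 100.17924499511719), 75.83675384521484)
```

View pics/w1.png

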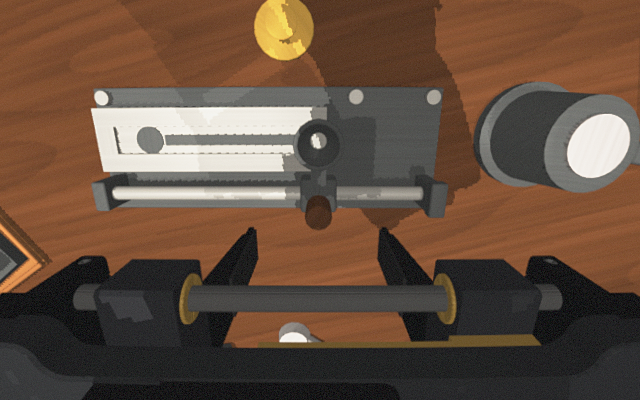

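The wrist picture shows the knob at (318,210), central between the open fingers, so I can go down and grasp.

Emit:
drive_tool(
  deltas="0 0 -0.3 0;0 0 -0.3 0;0 0 -0.22 0;0 0 0 0;0 0 0 0",
)

```text
t: 1.9
eef_pos: [564.7, 251.0, 100.7]
tcp_rot: [3.141, 0.0, 2.905]
ft_force: [-0.3, 1.2, 1.0]
opening: 0.802
grip_force: 0.0
```

Emit:
drive_tool(
  deltas="0 0 0 0;0 0 0 0;0 0 0 0;0 0 0 0;0 0 0 0;0 0 0 0;0 0 0 0;0 0 0 0",
  gripper=1,
)

```text
t: 2.57
eef_pos: [564.5, 250.3, 99.7]
tcp_rot: [3.142, 0.0, 2.904]
ft_force: [-0.7, -0.2, 0.2]
opening: 0.299
grip_force: 0.0
```

Emit:
drive_tool(
  deltas="0 0 0 0;0 0 0 0;0 0 0 0",
)

```text
t: 2.82
eef_pos: [564.5, 250.3, 99.6]
tcp_rot: [3.142, -0.0, 2.904]
ft_force: [0.4, -0.8, 0.9]
opening: 0.226
grip_force: 30.0
```

Emit:
drive_tool(
  deltas="0.024 0.097 0 0;0.024 0.097 0 0;0.024 0.097 0 0;0.024 0.097 0 0;0.024 0.097 0 0;0.024 0.097 0 0;0 0 0 0;0 0 0 0",
)

```text
t: 3.48
eef_pos: [579.0, 309.5, 99.6]
tcp_rot: [3.141, 0.0, 2.905]
ft_force: [-0.8, 1.8, 1.7]
opening: 0.225
grip_force: 30.0
```

Moved 60 mm freely; now I'll creep in to find the stop.

Emit:
drive_tool(
  deltas="0.007 0.029 0 0;0.005 0.02 0 0;0 0 0 0;0 0 0 0",
)

```text
t: 3.82
eef_pos: [579.9, 313.5, 99.6]
tcp_rot: [3.141, -0.0, 2.904]
ft_force: [-3.2, 2.1, 0.5]
opening: 0.23
grip_force: 30.0
```

Emit:
drive_tool(
  deltas="0.005 0.02 0 0;0 0 0 0;0 0 0 0",
)

```text
t: 4.07
eef_pos: [580.4, 315.4, 99.6]
tcp_rot: [-3.142, -0.0, 2.904]
ft_force: [-3.6, 0.7, 1.7]
opening: 0.226
grip_force: 30.0
```

Emit:
drive_tool(
  deltas="0.005 0.02 0 0;0 0 0 0;0 0 0 0",
)

```text
t: 4.32
eef_pos: [580.6, 316.0, 99.6]
tcp_rot: [-3.139, -0.001, 2.904]
ft_force: [-7.1, -8.6, 5.4]
opening: 0.226
grip_force: 30.0
```

Emit:
drive_tool(
  deltas="0 0.015 0 0;0 0 0 0;0 0 0 0",
)

```text
t: 4.57
eef_pos: [580.5, 316.2, 99.6]
tcp_rot: [-3.137, -0.002, 2.904]
ft_force: [-7.2, -17.7, 6.3]
opening: 0.227
grip_force: 30.0
```

Emit:
drive_tool(
  deltas="0.003 -0.02 0 0;0 0 0 0",
)

```text
t: 4.73
eef_pos: [580.6, 316.0, 99.6]
tcp_rot: [-3.14, -0.002, 2.904]
ft_force: [-8.2, -4.7, 5.2]
opening: 0.227
grip_force: 30.0
```

Emit:
drive_tool(
  deltas="0 0 0 0;0 0 0 0;0 0 0 0;0 0 0 0;0 0 0 0",
  gripper=0.4,
)

```text
t: 5.15
eef_pos: [581.7, 317.0, 99.7]
tcp_rot: [3.141, 0.0, 2.904]
ft_force: [-0.5, -0.1, -0.3]
opening: 0.517
grip_force: 0.0
```

Emit:
drive_tool(
  deltas="0 0 0.2 0;0 0 0.3 0;0 0 0.4 0;0 0 0.3 0;0 -0.2 0 0;0 -0.4 0 0;-0.1 -0.4 0 0;-0.1 -0.3 0 0;0 0 0 0;0 0 0 0",
)

```text
t: 5.98
eef_pos: [561.6, 185.7, 220.2]
tcp_rot: [3.141, 0.001, 2.902]
ft_force: [-1.0, 0.6, 0.2]
opening: 0.601
grip_force: 0.0
```

```bash
python3 - <<'E'
from h import *
print(env.state()["eef_pos"])
im,d,p,W=wrist()
cv2.imwrite("pics/w2.png",im[...,::-1]); np.savez("/tmp/w2.npz",im=im,d=d,W=W)
E
```

```text
[561.58148447 185.72770954 220.20638868]
```

View pics/w2.png

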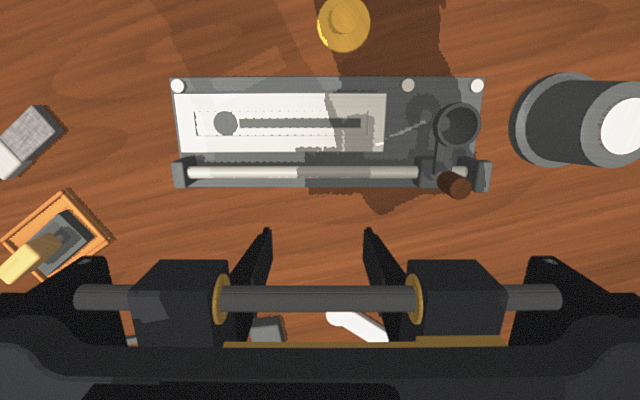

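The carriage stands by its bracket with the cup at (457,122), and the face is fully clear at (173–387, 92–152). I'll measure the face, the rest and the block from this picture.

```bash
python3 - <<'E'
from h import *
z=np.load("/tmp/w2.npz"); W=z["W"]; im=z["im"]
m=((W[...,2]>44)&(W[...,2]<54)).astype(np.uint8)
n,l,s,c=cv2.connectedComponentsWithStats(m,connectivity=4)
for i in range(1,n):
    if s[i,4]>500: print(s[i],cv2.minAreaRect(W[l==i][:,:2].astype(np.float32)),np.nanmedian(W[l==i][:,2]))
m=(W[...,2]>105)&(W[...,2]<122); k=W[m]; k=k[np.hypot(k[:,0]-581,k[:,1]-317)<25]; print("knob",(k.min(0)+k.max(0))/2,k.max(0)-k.min(0))
# shoe/handle in view
for lo,hi in((63,85),(12,30)):
    m=(W[...,2]>lo)&(W[...,2]<hi); m[:,120:]=False; m[:180]=False
    k=W[m]; k=k[np.hypot(k[:,0]-565,k[:,1]+183)<90]; print(len(k),cv2.minAreaRect(k[:,:2].astype(np.float32)) if len(k)>5 else"")
E
```

```text
[542  81  48  82 597] ((559.370361328125, 458.9803771972656), (37.35255813598633, 87.07363891601562), 75.38127899169922) 49.235954541075614
[  174    94   212    58 11772] ((489.12603759765625, 163.30245971679688), (221.18466186523438, 59.48975372314453), 76.12349700927734) 49.47652653042354
[ 174  157  265   32 2599] ((548.9954833984375, 177.44422912597656), (293.57366943359375, 34.444580078125), 76.61668395996094) 46.37971367163698
knob [581.75530786 315.30022098 110.57405987] [21.5155036  21.47215268 11.10039126]
1069 ((567.6875, -180.45068359375), (24.42694091796875, 66.46192932128906), 23.16459846496582)
2406 ((564.1763916015625, -185.9949951171875), (90.2305679321289, 132.36216735839844), 19.3466796875)
```

Emit:
drive_tool(
  deltas="0 -0.33 0 -0.03;0 -0.33 0 -0.03;0 -0.33 0 -0.03;0 -0.33 0 -0.03;0 -0.33 0 -0.03;0 -0.33 0 -0.03;0.02 -0.33 0 -0.03;0.02 -0.33 -0.1 -0.03;0.02 -0.33 -0.2 -0.03;0 -0.33 -0.2 -0.026",
  gripper=0.3,
)

```text
t: 6.87
eef_pos: [568.8, -143.8, 169.4]
tcp_rot: [3.14, 0.002, 1.971]
ft_force: [0.3, 0.6, 0.1]
opening: 0.699
grip_force: 0.0
```

Emit:
drive_tool(
  deltas="0 -0.3 0 0;0 0 0 0;0 0 0 0;0 0 0 0",
)

```text
t: 7.2
eef_pos: [568.0, -172.1, 169.6]
tcp_rot: [3.141, -0.0, 1.975]
ft_force: [-0.1, -0.1, -0.6]
opening: 0.7
grip_force: 0.0
```

```bash
python3 - <<'E'
from h import *
s=env.state();print(s["eef_pos"],s["tcp_rot"])
im,d,p,W=wrist()
cv2.imwrite("pics/w3.png",im[...,::-1]); np.savez("/tmp/w3.npz",im=im,d=d,W=W)
for lo,hi in((66,85),(16,27),(9,27)):
    m=(W[...,2]>lo)&(W[...,2]<hi)&(np.hypot(W[...,0]-565,W[...,1]+183)<90)
    n,l,st,c=cv2.connectedComponentsWithStats(m.astype(np.uint8)); i=1+np.argmax(st[1:,4])
    k=W[l==i]; print(len(k),cv2.minAreaRect(k[:,:2].astype(np.float32)),np.median(k[:,2]))
E
```

```text
[ 568.0319471  -172.05499119  169.59435092] [ 3.14133528e+00 -1.51828108e-04  1.97507851e+00]
1823 ((567.2664794921875, -181.28073120117188), (23.545654296875, 65.1313705444336), 23.51795768737793) 73.68930733195302
2131 ((567.474609375, -181.20260620117188), (50.21134567260742, 89.27033233642578), 23.215187072753906) 21.831951807495955
2182 ((567.4302368164062, -181.09915161132812), (50.21134567260742, 89.49546813964844), 23.215187072753906) 21.812180490046075
```

View pics/w3.png

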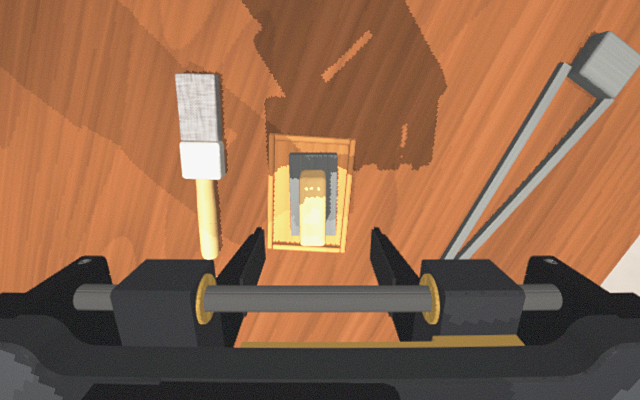

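The block and tray show at (313,195) in the wrist picture. The block is at (567.4, -181.1), 23.2°, sole z≈6, so the grip height is 58.

Emit:
drive_tool(
  deltas="-0.006 -0.09 -0.25 0;0 0 -0.3 0;0 0 -0.3 0;0 0 -0.2 0;0 0 -0.086 0;0 0 0 0;0 0 0 0",
)

```text
t: 7.83
eef_pos: [567.4, -181.4, 56.8]
tcp_rot: [3.141, 0.0, 1.975]
ft_force: [-0.5, -0.1, 0.2]
opening: 0.702
grip_force: 0.0
```

Emit:
drive_tool(
  deltas="0 0 0 0;0 0 0 0;0 0 0 0;0 0 0 0;0 0 0 0;0 0 0 0;0 0 0 0;0 0 0 0;0 0 0 0",
  gripper=1,
)

```text
t: 8.58
eef_pos: [566.9, -182.2, 56.2]
tcp_rot: [3.141, 0.0, 1.974]
ft_force: [-0.2, -0.7, 1.4]
opening: 0.249
grip_force: 30.0
```

Emit:
drive_tool(
  deltas="0 0 0.1 0;0 0 0.2 0;0 0 0.3 0;0 0 0.3 0;0 0 0 0;0 0 0 0",
)

```text
t: 9.08
eef_pos: [567.1, -182.2, 147.6]
tcp_rot: [3.14, 0.002, 1.974]
ft_force: [0.2, 0.1, -4.1]
opening: 0.246
grip_force: 30.0
```

Emit:
drive_tool(
  deltas="-0.05 0.15 0 -0.02;-0.1 0.28 0 -0.02;-0.1 0.28 0 -0.02;-0.1 0.28 0 -0.02;-0.1 0.28 0 -0.02;-0.1 0.28 0 -0.02;-0.1 0.28 0 -0.02;-0.1 0.28 0 -0.02;-0.1 0.28 0 -0.02;-0.08 0.28 0 -0.02",
)

```text
t: 9.92
eef_pos: [472.1, 86.1, 144.9]
tcp_rot: [-3.139, 0.001, 1.343]
ft_force: [1.2, 0.5, -4.2]
opening: 0.25
grip_force: 30.0
```

Emit:
drive_tool(
  deltas="0 0.14 0 -0.006;0 0 0 0;0 0 0 0;0 0 0 0",
)

```text
t: 10.25
eef_pos: [473.6, 98.4, 145.3]
tcp_rot: [-3.14, 0.001, 1.328]
ft_force: [-0.5, -0.5, -3.4]
opening: 0.252
grip_force: 30.0
```

```bash
python3 - <<'E'
from h import *
s=env.state();print(s["eef_pos"],s["tcp_rot"],s["ft_force"],s["moment"])
im,d,p,W=wrist()
cv2.imwrite("pics/w4.png",im[...,::-1]); np.savez("/tmp/w4.npz",im=im,d=d,W=W)
E
```

```text
[473.56659352  98.4195974  145.34561096] [-3.14033334e+00  5.78411511e-04  1.32761161e+00] [-0.51070726 -0.45055033 -3.37683711] [-0.10763801  0.07557289  0.02455637]
```

View pics/w4.png

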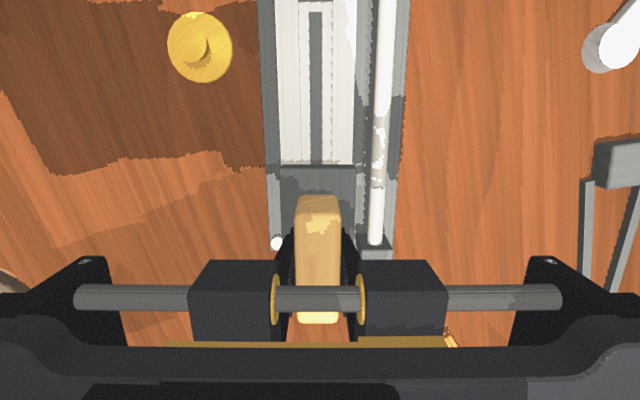

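```bash
python3 - <<'E'
from h import *
z=np.load("/tmp/w4.npz"); W=z["W"]
a=np.deg2rad(76.2); ey=np.array([np.cos(a),np.sin(a)]); ex=np.array([ey[1],-ey[0]])
q=W[...,:2]-np.array([489.2,163.4]); fx=q@ex-15; fy=q@ey-50
for n,lo,hi in(("handle",150,175),("shoe",100,118),("face",46,54)):
    m=(W[...,2]>lo)&(W[...,2]<hi)&(np.abs(fx+15)<33)&(fy<75); m[240:]=False
    print(n,m.sum(),np.nanmedian(W[m][:,2]),"fx",np.percentile(fx[m],[1,99]),"fy",np.percentile(fy[m],[1,99]))
s=env.state(); t=s["eef_pos"][:2]-np.array([489.2,163.4]); print("tcp",t@ex-15,t@ey-50)
E
```

```text
handle 1566 162.44237796548185 fx [-25.84604745  -2.28363183] fy [-97.48165393 -83.57043694]
shoe 3393 111.03458312495951 fx [-38.67561085  10.50050213] fy [-117.98228453  -71.66426359]
face 10809 49.5276690501002 fx [-44.97355639  14.07755011] fy [-79.04277175  41.2031801 ]
tcp -14.509041962678667 -117.03008536841891
```

Emit:
drive_tool(
  deltas="-0.005 0.016 -0.1 0;0 0 -0.2 0;0 0 -0.1 0;0 0 0 0;0 0 0 0;0 0 0 0",
)

```text
t: 10.8
eef_pos: [473.7, 100.0, 106.5]
tcp_rot: [3.141, -0.0, 1.326]
ft_force: [0.4, -0.6, -3.6]
opening: 0.254
grip_force: 30.0
```

Emit:
drive_tool(
  deltas="0 0 -0.02 0;0 0 -0.02 0;0 0 0 0;0 0 0 0",
)

```text
t: 11.13
eef_pos: [473.4, 100.5, 102.2]
tcp_rot: [3.141, -0.0, 1.327]
ft_force: [0.5, -0.1, -2.9]
opening: 0.246
grip_force: 30.0
```

Emit:
drive_tool(
  deltas="0 0 -0.02 0;0 0 0 0;0 0 0 0;0 0 0 0",
)

```text
t: 11.47
eef_pos: [473.5, 100.6, 100.2]
tcp_rot: [3.141, -0.0, 1.327]
ft_force: [1.1, 0.9, -1.2]
opening: 0.247
grip_force: 30.0
```

Emit:
drive_tool(
  deltas="0 0 0.02 0;-0.002 -0.01 0 0;0 0 0 0;0 0 -0.02 0;0 0 -0.02 0;0 0 0 0;0 0 0 0",
)

```text
t: 12.05
eef_pos: [473.2, 99.5, 98.2]
tcp_rot: [3.141, 0.0, 1.327]
ft_force: [-1.2, -0.6, 4.3]
opening: 0.25
grip_force: 30.0
```

Emit:
drive_tool(
  deltas="0 0 -0.02 0;0 0 0 0;0 0 0 0",
)

```text
t: 12.3
eef_pos: [473.2, 99.5, 96.1]
tcp_rot: [3.141, -0.0, 1.327]
ft_force: [-1.4, -1.5, 4.7]
opening: 0.253
grip_force: 30.0
```

Emit:
drive_tool(
  deltas="0 0 -0.02 0;0 0 0 0;0 0 0 0;0 0 0 0",
)

```text
t: 12.63
eef_pos: [473.2, 99.5, 94.3]
tcp_rot: [3.141, -0.0, 1.327]
ft_force: [-1.1, -1.5, 6.6]
opening: 0.25
grip_force: 30.0
```

```bash
python3 - <<'E'
from h import *
f=[]
for i in range(6):
    s=env.state(); im,d,p,W=wrist(); f.append(s["ft_force"])
print(s["eef_pos"],np.mean(f,0))
a=np.deg2rad(76.2); ey=np.array([np.cos(a),np.sin(a)]); ex=np.array([ey[1],-ey[0]])
q=W[...,:2]-np.array([489.2,163.4]); fx=q@ex-15; fy=q@ey-50
for n,lo,hi in(("handle",95,125),("shoe",57,75),("face",46,54)):
    m=(W[...,2]>lo)&(W[...,2]<hi)&(np.abs(fx+15)<33)&(fy<75); m[240:]=False
    print(n,m.sum(),np.nanmedian(W[m][:,2]),"fx",np.percentile(fx[m],[1,99]),"fy",np.percentile(fy[m],[1,99]))
E
```

```text
[473.1825759   99.47668391  94.28376066] [-1.70581193 -1.45758289  7.0040078 ]
handle 1686 111.25503023846645 fx [-26.57687312  -2.82874824] fy [-98.43743886 -82.62920167]
shoe 3387 65.88175676034444 fx [-39.33048471   9.90623107] fy [-114.85279629  -70.70849261]
face 14555 49.59286390147352 fx [-45.06397393  14.26259336] fy [-111.7844813   26.6644146]
```

Pressed about 6 mm and flush at the free end. Now the pass, 130 mm along (0.2385, 0.971).

Emit:
drive_tool(
  deltas="0.006 0.024 0 0;0.012 0.0485 0 0;0.012 0.0485 0 0;0.012 0.0485 0 0;0.012 0.0485 0 0;0.012 0.0485 0 0",
)

```text
t: 13.43
eef_pos: [479.9, 126.0, 94.3]
tcp_rot: [3.141, 0.0, 1.327]
ft_force: [-1.5, -6.0, 6.9]
opening: 0.251
grip_force: 30.0
```

Emit:
drive_tool(
  deltas="0.012 0.0485 0 0;0.012 0.0485 0 0;0.012 0.0485 0 0;0.012 0.0485 0 0;0.012 0.0485 0 0;0.012 0.0485 0 0;0.012 0.0485 0 0;0.012 0.0485 0 0",
)

```text
t: 14.1
eef_pos: [489.4, 164.8, 94.3]
tcp_rot: [3.141, 0.0, 1.327]
ft_force: [-1.6, -5.4, 6.8]
opening: 0.251
grip_force: 30.0
```

Emit:
drive_tool(
  deltas="0.012 0.0485 0 0;0.012 0.0485 0 0;0.012 0.0485 0 0;0.012 0.0485 0 0;0.012 0.0485 0 0;0.012 0.0485 0 0;0.012 0.0485 0 0;0.012 0.0485 0 0",
)

```text
t: 14.77
eef_pos: [499.0, 203.6, 94.3]
tcp_rot: [3.141, 0.001, 1.327]
ft_force: [-1.2, -5.3, 7.2]
opening: 0.252
grip_force: 30.0
```

Emit:
drive_tool(
  deltas="0.012 0.0485 0 0;0.012 0.0485 0 0;0.012 0.0485 0 0;0.012 0.0485 0 0;0.007 0.03 0 0;0 0 0 0;0 0 0 0",
)

```text
t: 15.35
eef_pos: [504.6, 226.4, 94.4]
tcp_rot: [3.141, -0.0, 1.327]
ft_force: [-0.5, 0.0, 6.3]
opening: 0.25
grip_force: 30.0
```

Emit:
drive_tool(
  deltas="0 0 0.06 0;0 0 0.1 0;0 0 0.2 0;0 0 0.2 0;0.02 -0.2 0 0.01;0.05 -0.3 0 0.02;0.05 -0.3 0 0.02;0.05 -0.3 0 0.02;0.05 -0.3 0 0.02;0.05 -0.3 0 0.02",
)

```text
t: 16.18
eef_pos: [531.1, 54.7, 150.4]
tcp_rot: [-3.141, -0.0, 1.676]
ft_force: [-0.2, -0.2, -3.2]
opening: 0.248
grip_force: 30.0
```

Emit:
drive_tool(
  deltas="0.05 -0.3 0 0.02;0.05 -0.3 0 0.02;0.05 -0.3 0 0.02;0.05 -0.3 0 0.02;0.05 -0.3 0 0.015;0.05 -0.3 0 0;0.05 -0.3 0 0;0.05 -0.2 0 0;0 0 0 0;0 0 0 0",
)

```text
t: 17.02
eef_pos: [571.0, -174.6, 149.9]
tcp_rot: [-3.141, -0.001, 1.969]
ft_force: [0.3, 1.0, -2.2]
opening: 0.248
grip_force: 30.0
```

Emit:
drive_tool(
  deltas="-0.04 -0.07 0 0.001;0 0 -0.2 0;0 0 -0.3 0;0 0 -0.2 0;0 0 -0.1 0;0 0 0 0;0 0 0 0",
)

```text
t: 17.6
eef_pos: [567.5, -180.5, 70.5]
tcp_rot: [-3.141, -0.0, 1.975]
ft_force: [-0.2, -0.2, -2.6]
opening: 0.254
grip_force: 30.0
```

Emit:
drive_tool(
  deltas="0 0 -0.05 0;0 0 -0.05 0;0 0 -0.03 0;0 0 0 0;0 0 0 0",
)

```text
t: 18.02
eef_pos: [567.5, -180.8, 57.2]
tcp_rot: [3.141, 0.0, 1.974]
ft_force: [-0.5, 0.5, -2.5]
opening: 0.252
grip_force: 30.0
```

Emit:
drive_tool(
  deltas="0 0 -0.01 0;0 0 0 0;0 0 0 0",
)

```text
t: 18.27
eef_pos: [567.5, -180.9, 56.2]
tcp_rot: [3.141, 0.0, 1.974]
ft_force: [0.3, -0.3, -2.8]
opening: 0.254
grip_force: 30.0
```

Emit:
drive_tool(
  deltas="0 0 0 0;0 0 0 0;0 0 0 0;0 0 0 0;0 0 0 0;0 0 0 0",
  gripper=0.4,
)

```text
t: 18.77
eef_pos: [567.5, -180.9, 56.1]
tcp_rot: [3.141, 0.0, 1.974]
ft_force: [-0.9, -0.5, 0.0]
opening: 0.581
grip_force: 0.0
```

Emit:
drive_tool(
  deltas="0 0 0.1 0;0 0 0.3 0;0 0 0.3 0;0 0 0.3 0;0 0.3 0 0;0 0.3 0 0;0 0.3 0 0;0 0 0 0;0 0 0 0;0 0 0 0",
)

```text
t: 19.6
eef_pos: [567.6, -91.1, 156.6]
tcp_rot: [3.141, 0.001, 1.975]
ft_force: [-0.3, -0.1, -1.0]
opening: 0.601
grip_force: 0.0
```

```bash
python3 - <<'E'
from h import *
im,d,p=look("top"); W=world(d,p); z=np.load("/tmp/top.npz"); W0=z["W"]
cv2.imwrite("pics/t2.png",cv2.resize(im[110:290,140:440],None,fx=2.6,fy=2.6)[...,::-1])
for n,u0,u1,v0,v1,lo,hi in(("handle",355,420,198,245,50,120),("r10",355,420,198,245,10,120),("knob",192,328,185,275,102,125),("bobbin",225,258,252,280,5,120),("brush",355,430,243,280,5,120),("pot",145,195,180,230,5,120)):
  for w in(W0,W):
    m=np.zeros(d.shape,bool); m[v0:v1,u0:u1]=1; m&=(w[...,2]>lo)&(w[...,2]<hi); k=w[m]
    print(n,len(k),k.mean(0).round(1),np.array(cv2.minAreaRect(k[:,:2].astype(np.float32))[0]).round(1))
E
```

```text
handle 196 [ 565.8 -181.3   71.8] [ 567.5 -181.7]
handle 68 [ 572.8 -201.    71.6] [ 574.  -197.5]
r10 771 [ 562.7 -181.8   32. ] [ 571.5 -178.6]
r10 275 [ 565.9 -215.6   30.9] [ 571.9 -208. ]
knob 48 [565.5 248.4 112.4] [565.5 249. ]
knob 49 [581.9 314.4 112.3] [583.2 314.8]
bobbin 284 [402.6 252.5  14.4] [402.5 255.5]
bobbin 0 [nan nan nan] [0. 0.]
brush 771 [ 442.8 -193.    16. ] [ 444.2 -202.1]
brush 419 [ 455.4 -231.9   16.6] [ 449. -245.]
pot 1248 [561.  476.3  63.2] [576.4 498.4]
pot 1270 [561.4 477.4  61.8] [579.9 501.3]<stdin>:7: RuntimeWarning: Mean of empty slice.
  ret = um.true_divide(
```

View pics/t2.png

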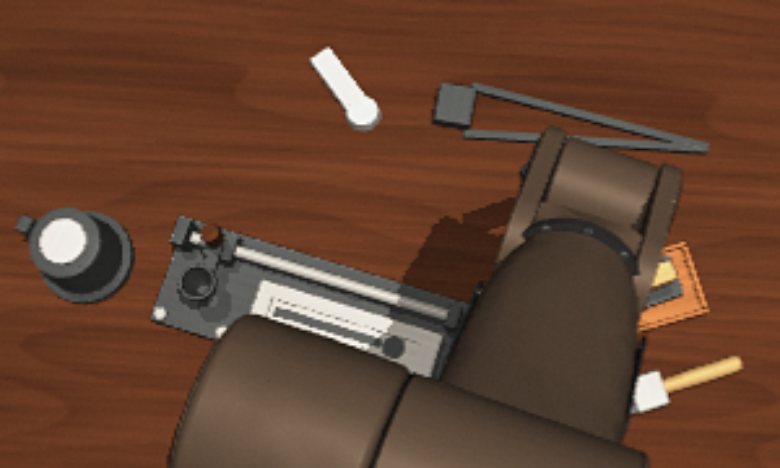

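The carriage is home (knob at (210,235)), but the arm hides most of the tray at (670,285). I'll check numerically with the side camera that the block lies flat.

```bash
python3 - <<'E'
from h import *
im,d,p=look("side"); W=world(d,p); W0=np.load("/tmp/side.npz")["W"]
for w in(W0,W):
  for lo,hi in((17,26),(60,80)):
    m=(np.hypot(w[...,0]-567,w[...,1]+181)<60)&(w[...,2]>lo)&(w[...,2]<hi); k=w[m]
    print(len(k),k.mean(0).round(1),k[:,2].max().round(1))
print(env.state()["t"]); env.job_done()
E
```

```text
356 [ 559.1 -190.7   22.4] 25.7
249 [ 561.7 -187.1   70.9] 77.1
344 [ 559.6 -189.5   22.4] 25.9
252 [ 561.7 -185.6   70.9] 77.3
19.7
the job is handed in; nothing more can be done
```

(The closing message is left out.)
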